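# Snap the guide block into its dock

### The arm

A 7-joint arm with a two-finger parallel gripper is mounted at the origin on a cart in front of the work surface, level with it; the furniture and walls round the work are solid. World frame = base frame: x ahead of the robot, y to its left, z up, the work surface at z = 0. Lengths are in m, angles in rad, forces in N, time in s.
With the tool pointing down it reaches from about 0.4 to 0.85 m from the base axis. Payload 10.4 kg.
Tool frame: the origin (TCP) lies midway between the tips of the shut fingers; the grasp point (between the pads) lies 19 mm behind it; z points along the fingers, y is the line along which they close (so a half turn about z gives the same grasp; the last joint's range is limited). The gripper opens to 87 mm and grips with 3 to 60 N. Pads are 19 mm wide; open, the fingers measure 117 mm over their backs; the gripper's body (75 mm by 190 mm) begins 51 mm behind the grasp point.
Start: joints at [-1.157, 0.332, -0.065, 1.46, 0.022, 1.35, -0.088], TCP at [0.264, 0.566, 0.223] pointing down, gripper open.
Joint ranges: [-2.6, 2.6], [-0.5, 2.12], [-1.47, 1.34], [0.16, 2.42], [-1.27, 4.41], [0.06, 2.06], [-2.6, 2.6]. Speed limits (rad/s): [2.22, 2.22, 2.79, 2.79, 3.14, 3.14, 3.14].

### API

Orientations are given as a unit quaternion [x, y, z, w].
In Python, from bench import r gives the robot as it stands.
- The arm moves only by the tool arm_command, never from a script. Its argument "moves" is one flat list of numbers, 4 for each row, row after row: the shift along the tool's x, y, z in cm, then the turn about the tool's z in degrees. A call has 1 to 12 rows; each row shifts and turns the commanded pose from where the row before left it, along the tool's axes as they then stand; what a row does not reach is not made up. A row lasts 1/12 s, in which the tool goes at most 41.7 mm and 7.16 degrees, less where a joint would pass 70% of its speed; a pose out of reach is approached as far as the arm can. A call with a gripper value outside its range is refused whole. "fingers" is the opening in per cent of the stroke, from 0 (shut) to 100 (fully open), set as the call begins (left out, the last holds). The fingers move at their own pace and stop on an object; "squeeze" is the grip in N (left out, the last holds). Time passes only in rows, so rows that do not move let the fingers close. It gives the time, the measured TCP pose, the force, the opening and the grip force at its end, in the units of the state.
- r.read_state(): the state, without advancing time (a new reading comes with each control period).
- r.camera(name): name is "scene" or "top"; returns the picture (420x560x3 uint8, red, green, blue); there is no depth.
- r.camera_info(name): a dict with "fx", "fy", "cx", "cy" (pixels), "origin" and "attitude" of the camera in the world. Camera axes: x right, y up, looking along -z (the intrinsics and any distortion apply to the point x, -y, -z); pixel columns grow to the right and rows downward; lengths in m; the calibration is good to about 2 mm. A picture is of the moment at which its call begins. camera_info takes no time and is no camera call.
- r.close_job(): hands the job in; it is judged then, once.
The state is a dict: "time": time; "joint_positions": joint angles; "joint_vel": joint speeds; "joint_torque": joint torques, N m; "ee_pos": TCP position; "eef_rot": TCP orientation; "ft_force": force on the tool from outside, world axes, zero at the start; "torque": the same for the moment, N m; "width": finger opening in m; "grip_force": force on a finger pad.
Only numpy, scipy, OpenCV 4.12 (cv2) and the standard library are available. Lean on these libraries where they do the work, as an engineer would, in place of code of your own. Each camera call takes 0.05 s, during which the arm holds its last target. There are 200 camera calls.

### The job

Put the grey guide block lengthwise into the open, flared end of the grey-and-black dock and slide it along between the rails, past the orange spring catch, until it is fully home against the end stop and the catch has clicked back out behind it. Slide it in from the open end, do not lower it in behind the catch, and let go of it.

Things in the scene. Friction and masses are not known exactly. Their poses are not given: they have to be found in the camera images.
- guide_block: Light grey metal alignment block with two dark holes in its top, 30 mm (its x) by 50 mm (its y, its length) by 30 mm high, plain upright sides, 0.12 kg. It stands loose on the bare bench right of the blue mat. Origin at the centre of its underside, z up. It may go into the dock either end first.
- dock: Fixed dock: painted grey plate 146x100 mm, 6 mm thick (x -76 to +70), black rails and end stop on it, tops 14 mm above its underside. Origin on the underside, z up (it lies on the 3 mm blue mat); the block slides along its +x, middle line y = 0. Flared wings from x = -45 mm (64 mm apart inside) narrow to -10 mm, then a straight 37 mm wide channel to the end stop's face at +60 mm.
- dock_home (a point): Point on the plate's top (6 mm above the dock's underside) where the centre of the block's underside comes to lie when fully home: dock x = +35 mm, y = 0. Axes as the dock's. A block on the plate stands 22 mm above rails and catch, so it can be held by its long sides up there.
- catch (a joint): Orange spring catch in the dock's left (+y) rail: 0 m at rest, nose reaching to dock y = 8 mm; up to 0.012 as it is pushed aside to +y. Ramp of 30 degrees facing the open end (from x = -16 mm), square back at x = +7 mm that snaps out behind the block once its centre is past x = 32 mm. Spring 2.5 N at rest, 5 N at 10 mm; pushing a block past takes 3 to 7 N.
There are look-alikes about, which are no part of the job. What is meant by the guide_block is not green, pink or red, and is the larger of those in its own colour.

How it is judged:
On the way, in this order (a step that is already met when the one before it is completed fails the run):
1. the block is on the plate before the catch: centre x -85 to 0 mm, within 20 mm of the middle line, less than 12 mm above the plate, lengthwise within 17 degrees (x of guide_block in the frame of dock between -0.085 and 0 m and y of guide_block in the frame of dock between -0.02 and 0.02 m and z of guide_block in the frame of dock below 0.018 m and angle between the y axis of guide_block and the x axis of dock, either way round below 0.3 rad), for 0.05 s.
2. the block, in the channel, pushes the catch aside by more than 4 mm (value of joint catch above 0.004 m and x of guide_block in the frame of dock between -0.03 and 0.032 m and z of guide_block in the frame of dock below 0.014 m), for 0.02 s.
At the end, for the whole second after the job is handed in: The block lies at rest on the dock's plate, its centre 30 to 40 mm along the dock's x and within 7 mm of the middle line, lengthwise within 10 degrees and upright, and the catch is back within 3 mm of its rest position, behind the block (x of guide_block in the frame of dock between 0.03 and 0.04 m and y of guide_block in the frame of dock between -0.007 and 0.007 m and z of guide_block in the frame of dock below 0.01 m and angle between guide_block's own z axis and vertical below 0.1 rad and angle between the y axis of guide_block and the x axis of dock, either way round below 0.17 rad and value of joint catch below 0.003 m and linear speed of guide_block below 0.02 m/s); the robot touches nothing.
It also fails if it takes over 38 s, if anything falls off the work surface, if the arm or the gripper's body presses on something with over 40 N, if the wrist force passes 120 N, or if a joint passes its speed limit or range.

## Working session

There is one attempt and no reset: what is moved stays moved. The work goes in short steps, Python scripts to look and compute and a tool call to move; the robot and the scene stay as the last step left them, time stands still between calls to the robot, and variables do not carry over. Pictures are saved under pics/ and viewed, at most 10 in all, crops included, and the job is handed in when it is done.

Besides the shell and the picture viewer there is one more tool, called as name(argument=value, ...) on one line, values as JSON. arm_command: Moves the arm, as the interface text tells. Its arguments: {"type":"object","properties":{"moves":{"type":"array"},"fingers":{"type":"number"},"squeeze":{"type":"number"}},"required":["moves"]}

```bash
mkdir -p pics; ls
python3 - <<'E'
from bench import r
import cv2
for n in("top","scene"):
    cv2.imwrite(f"pics/{n}0.png",r.camera(n)[:,:,::-1]); print(r.camera_info(n))
s=r.read_state();print(s)
E
```

```text
pics
{'fx': 390.462280185639, 'fy': 390.462280185639, 'cx': 277.0685455017561, 'cy': 217.26809956899308, 'origin': array([0.33361928, 0.00279611, 0.8781189 ]), 'attitude': array([ 0.08149449, -0.07833114, -0.69148079,  0.71349645])}
{'fx': 452.54889505670735, 'fy': 452.54889505670735, 'cx': 276.71190462387693, 'cy': 214.87359048115366, 'origin': array([-0.01683865, -0.56240431,  0.3635331 ]), 'attitude': array([ 0.51038666, -0.21351854, -0.30253511,  0.77613645])}
{'time': 0.1, 'joint_positions': array([-1.15661376,  0.33280281, -0.06468531,  1.46083034,  0.02159622,
        1.34988939, -0.08848231]), 'joint_vel': array([-3.04281843e-05, -1.21949923e-04, -5.20863766e-05, -1.39523414e-03,
       -5.38531429e-05, -2.12360271e-03, -1.28029911e-03]), 'joint_torque': array([ 1.78875784e-03, -6.24541998e+01,  2.47969909e-02, -3.90720248e+01,
       -6.13710377e-02,  3.65045713e-02,  7.03322166e-05]), 'ee_pos': array([0.26426051, 0.56601911, 0.22185   ]), 'eef_rot': array([ 2.16648807e-01,  9.76249411e-01, -6.08140527e-04, -1.06479885e-04]), 'ft_force': array([-0.69696708,  0.02739904,  0.03101451]), 'torque': array([-0.03977186, -0.00620166,  0.02374537]), 'grip_force': 0.0, 'width': 0.086921040384823}
```

View pics/top0.png

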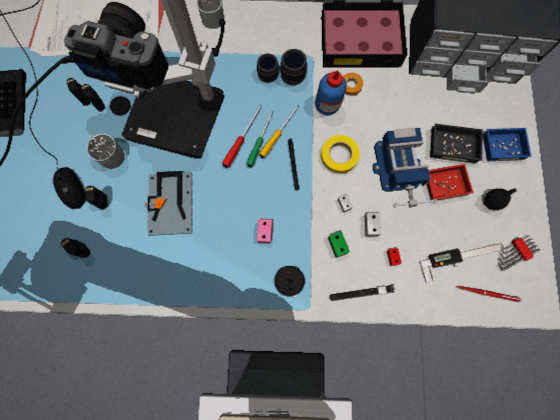

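View pics/scene0.png

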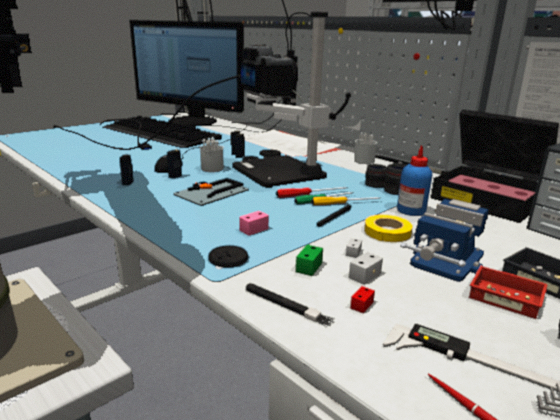

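The two views show these block candidates (top-view pixels): pink (264,231), green (338,243), red (394,256), small grey (345,202) and large grey (373,223). By the description the guide block is the large grey one at (373,223). The dock is at (170,203), with the orange catch at (157,203). I'll check both in one close crop.

```bash
cat > h.py <<'E'
import numpy as np,cv2
from scipy.spatial.transform import Rotation as R
def ray(ci,uv,z):
    uv=np.atleast_2d(np.array(uv,float))
    d=np.c_[(uv[:,0]-ci["cx"])/ci["fx"],-(uv[:,1]-ci["cy"])/ci["fy"],-np.ones(len(uv))]
    d=R.from_quat(ci["attitude"]).apply(d); o=ci["origin"]
    return o+d*((z-o[2])/d[:,2])[:,None]
def proj(ci,P):
    p=R.from_quat(ci["attitude"]).inv().apply(np.atleast_2d(P)-ci["origin"])
    return np.c_[ci["cx"]-ci["fx"]*p[:,0]/p[:,2],ci["cy"]+ci["fy"]*p[:,1]/p[:,2]]
E
python3 - <<'E'
import cv2,numpy as np
from h import *
im=cv2.imread("pics/top0.png")
c=lambda x,y,w,h:cv2.resize(im[y:y+h,x:x+w],None,fx=6,fy=6,interpolation=cv2.INTER_CUBIC)
out=np.hstack([c(140,160,62,85),c(325,160,70,85)])
cv2.imwrite("pics/crop1.png",out)
E
```

```text
(no output)
```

View pics/crop1.png

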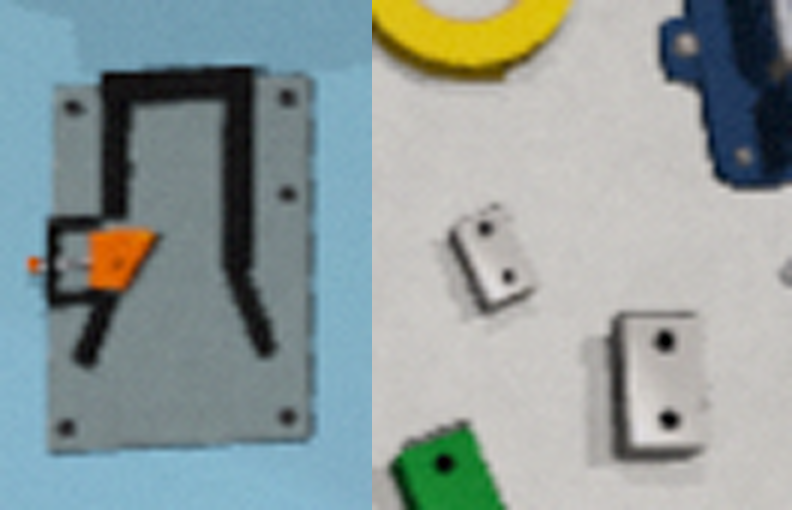

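The crop shows the dock with its open, flared end towards the robot (image bottom) and the end stop at the top. The catch is on the left (+y), so dock +x is about world +x. The large grey block (crop 620–702, 313–455) has its two holes lined up along world x. Next I'll measure both.

Run:
```python
from h import *
from bench import r
ci=r.camera_info("top"); im=cv2.imread("pics/top0.png")
hsv=cv2.cvtColor(im,cv2.COLOR_BGR2HSV).astype(int)
H,S,V=hsv[...,0],hsv[...,1],hsv[...,2]
def roi(m,x,y,w,h):
    o=np.zeros(m.shape,np.uint8);o[y:y+h,x:x+w]=m[y:y+h,x:x+w]*255;return o
print("plate hsv",hsv[230,170],"mat",hsv[240,170],hsv[200,143],"block",hsv[222,373],"bench",hsv[222,350])
# plate
m=roi((S<60)&(V>70)&(V<190),140,160,62,85)
m=cv2.morphologyEx(m,cv2.MORPH_OPEN,np.ones((3,3),np.uint8))
c=np.vstack([c for c in cv2.findContours(m,cv2.RETR_EXTERNAL,cv2.CHAIN_APPROX_NONE)[0] if cv2.contourArea(c)>40])[:,0]
P=ray(ci,c,0.009)[:,:2]
rc=cv2.minAreaRect((P*1000).astype(np.float32));print("plate",rc)
# black rails
mb=roi((V<60),140,160,62,85)
P=[]
for v in range(184,196): # right rail inner edge in straight zone
    row=V[v]; 
    b=[u for u in range(150,195) if row[u]<75]; 
    # subpixel inner edges
    def cross(u0,step):
        u=u0
        while row[u]>80:u+=step
        return u-step*(80-row[u])/(row[u-step]-row[u])
    l,rr=cross(170,-1),cross(170,1)
    a=ray(ci,[[l,v],[rr,v]],0.017); P.append(np.r_[a[0],a[1]])
P=np.array(P);print("inner",np.round(P[:,[0,1,4]]*1000,1))
mid=(P[:,1]+P[:,4])/2;print("axis fit dy/dx",np.polyfit(P[:,0],mid,1),np.polyfit(P[:,0],P[:,1],1)[0],np.polyfit(P[:,0],P[:,4],1)[0])
# stop face along column
for u in range(164,177,3):
    col=V[:,u].astype(int);v=190
    while col[v]>80:v-=1
    v=v+(80-col[v])/(col[v+1]-col[v]);print("stop",ray(ci,[u,v],0.017)[0]*1000)
# block holes
hm=roi((V<90),367,213,12,20)
n,_,st,ce=cv2.connectedComponentsWithStats(hm);print(st[1:],ce[1:])
mt=roi((V>150),0,0,0,0)
print(V[208:242,362:386])
```

```text
plate hsv [ 90  26 136] mat [100  87 203] [ 99  88 194] block [ 11  11 184] bench [  9   9 200]
plate ((560.4005737304688, 258.48883056640625), (144.20724487304688, 98.45893859863281), 4.636620044708252)
inner [[602.4 280.2 244.5]
 [600.  280.2 244.3]
 [597.6 279.7 244. ]
 [595.2 278.1 243.8]
 [592.8 277.9 243.7]
 [590.4 278.1 243.4]
 [588.  278.9 243.2]
 [585.6 278.5 242.9]
 [583.2 278.2 242.8]
 [580.8 278.3 242.5]
 [578.5 278.  242.2]
 [576.1 277.9 242.1]]
axis fit dy/dx [0.08487154 0.21097206] 0.0766028939596783 0.09314018873663031
stop [619.08497608 274.87333889  17.        ]
stop [620.17094286 268.00129434  17.        ]
stop [621.1861014  261.11973456  17.        ]
stop [621.67684631 254.18752064  17.        ]
stop [621.69285013 247.21184147  17.        ]
[[372 215   3   3   8]
 [373 229   3   2   6]] [[373.125 216.125]
 [374.    229.5  ]]
[[201 198 201 201 202 196 194 197 194 196 198 199 195 196 197 196 197 197
  197 197 198 196 198 201]
 [202 197 199 200 196 198 197 197 197 197 200 196 197 194 196 200 197 199
  198 196 197 200 199 200]
 [199 198 197 201 197 198 198 199 199 197
[... 2491 characters left out ...]
73 150  92  60  71  76  73  72  72  76  72  72  74  74  80  98 133
  174 201 196 199 200 200]
 [168 171 166 130  95  93  89  92  91  92  88  89  96 104 105 121 163 188
  197 197 203 201 201 199]
 [177 179 180 178 171 160 161 164 162 158 164 161 173 185 188 184 185 186
  192 197 199 199 198 197]
 [200 201 201 194 186 183 185 189 186 184 182 184 186 184 183 183 185 186
  192 199 200 195 198 197]
 [204 202 204 202 197 188 188 186 185 187 184 183 185 185 187 184 188 186
  195 200 199 196 197 198]
 [200 201 200 200 198 196 191 188 189 192 190 187 187 185 185 189 190 189
  196 200 199 200 197 198]
 [205 201 200 204 201 201 203 202 200 201 202 201 196 198 198 202 204 202
  203 202 202 199 198 198]]
```

```bash
cat >> h.py <<'E'
def togo(r,x,y,z,ang):
    """shift (cm) in present tool axes and turn (deg) to target; ang = world heading of tool y, deg"""
    s=r.read_state(); M=R.from_quat(s["eef_rot"])
    d=M.inv().apply(np.array([x,y,z])-s["ee_pos"])*100
    ty=M.apply([0,1,0]); a=np.degrees(np.arctan2(ty[1],ty[0]))
    print("t",round(s["time"],2),"tcp",s["ee_pos"].round(4),"toolY",a.round(2),"shift cm",d.round(2),"turn",round(-((ang-a+90)%180-90),2),"F",s["ft_force"].round(1),"w",round(s["width"]*1000,1),"grip",round(s["grip_force"],1))
E
python3 - <<'E'
from h import *
from bench import r
ci=r.camera_info("top"); im=cv2.imread("pics/top0.png")
V=cv2.cvtColor(im,cv2.COLOR_BGR2HSV)[...,2].astype(float)
def cen(x0,x1,y0,y1):
    w=np.clip(165-V[y0:y1,x0:x1],0,None);yy,xx=np.mgrid[y0:y1,x0:x1];return [(w*xx).sum()/w.sum(),(w*yy).sum()/w.sum()]
h=[cen(371,377,214,219),cen(371,377,227,232)];P=ray(ci,h,.03);d=P[0]-P[1]
print(h,P*1000,"centre",P.mean(0)*1000,"heading",np.degrees(np.arctan2(d[1],d[0])),np.linalg.norm(d))
print("left edge",ray(ci,[[366.8,215],[367.4,229]],.03)*1000,"ends",ray(ci,[[372,212.4],[373,234.1]],.03)*1000)
# scene-view check: where the estimates would fall there
cs=r.camera_info("scene");print(proj(cs,P.mean(0)),proj(cs,[.599,.2627,.009]))
c=P.mean(0);hd=np.degrees(np.arctan2(d[1],d[0]))
togo(r,c[0],c[1],.15,hd+90)
E
```

```text
[[np.float64(373.3699155794321), np.float64(216.37912509593247)], [np.float64(374.14895729890765), np.float64(229.49453823237337)]] [[ 537.73687015 -204.82760547   30.        ]
 [ 507.95864314 -205.83726965   30.        ]] centre [ 522.84775665 -205.33243756   30.        ] heading 1.9419337137459949 0.029795338994356307
left edge [[ 540.44309064 -190.25266764   30.        ]
 [ 508.60848695 -190.93820496   30.        ]] ends [[ 546.78376089 -201.98654853   30.        ]
 [ 497.51225446 -203.05146943   30.        ]]
[[364.86733296 256.74093401]] [[222.86071616 184.46604877]]
t 0.1 tcp [0.2643 0.566  0.2219] toolY 64.98 shift cm [-56.06 -58.95   7.26] turn -26.97 F [-0.7  0.   0. ] w 86.9 grip 0.0
```

arm_command(moves=[0, 0, 0, -5.4, 0, 0, 0, -5.4, 0, 0, 0, -5.4, 0, 0, 0, -5.4, 0, 0, 0, -5.4, -0.5, -2, 0, 0, -1.1, -3.7, 0, 0, -1.1, -3.7, 0, 0, -1.1, -3.7, 0, 0, -1.1, -3.7, 0, 0, -1.1, -3.7, 0, 0, -1.1, -3.7, 0, 0], fingers=70)

```text
time: 1.1
ee_pos: [0.3438, 0.3249, 0.2223]
eef_rot: [-0.017, 1.0, -0.0, -0.0]
ft_force: [0.5, -0.3, 0.7]
width: 0.0607
grip_force: 0.0
```

arm_command(moves=[-1.1, -3.7, 0, 0, -1.1, -3.7, 0, 0, -1.1, -3.7, 0, 0, -1.1, -3.7, 0, 0, -1.1, -3.7, 0, 0, -1.1, -3.7, 0, 0, -1.1, -3.7, 0, 0, -1.1, -3.7, 0, 0, -1.1, -3.7, 1, 0, -1.1, -3.7, 1, 0, -1.1, -3.7, 1, 0, 0, 0, 1, 0])

```text
time: 2.1
ee_pos: [0.4793, -0.0831, 0.1823]
eef_rot: [-0.013, 1.0, -0.001, 0.001]
ft_force: [-0.6, -0.9, 0.3]
width: 0.0609
grip_force: 0.0
```

Run:
```python
from h import *
from bench import r
togo(r,.5228,-.2053,.014,91.94)
```

```text
t 2.1 tcp [ 0.4793 -0.0831  0.1823] toolY 91.5 shift cm [ -4.   -12.28  16.87] turn -0.44 F [-0.6 -0.9  0.3] w 60.9 grip 0.0
```

arm_command(moves=[-1, -3, 2, -0.4, -1, -3, 2, 0, -1, -3, 2, 0, -1, -3, 2, 0, 0, -0.3, 2, 0, 0, 0, 1, 0, 0, 0, 0, 0, 0, 0, 0, 0])

```text
time: 2.77
ee_pos: [0.5233, -0.1957, 0.0725]
eef_rot: [-0.021, 1.0, 0.0, -0.0]
ft_force: [-0.2, -0.1, 0.9]
width: 0.0609
grip_force: 0.0
```

Run:
```python
from h import *
from bench import r
togo(r,.5228,-.2053,.014,91.94)
cv2.imwrite("pics/s1.png",cv2.resize(r.camera("scene")[180:330,270:470,::-1],None,fx=4,fy=4,interpolation=cv2.INTER_CUBIC))
```

```text
t 2.77 tcp [ 0.5233 -0.1957  0.0725] toolY 92.44 shift cm [ 0.09 -0.96  5.85] turn 0.5 F [-0.2 -0.1  0.9] w 60.9 grip 0.0
```

View pics/s1.png

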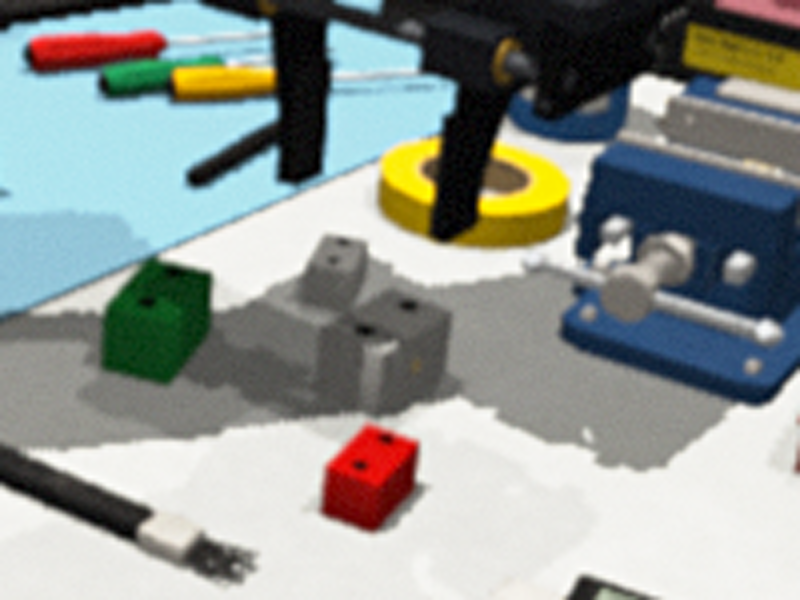

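The crop shows the open fingers above the large grey block (385,350), with the small grey, green and red look-alikes clear of them. I'll descend and grip.

arm_command(moves=[0.1, -0.96, 0, 0.5, 0, 0, 1, 0, 0, 0, 1, 0, 0, 0, 1, 0, 0, 0, 1, 0, 0, 0, 1, 0, 0, 0, 0.9, 0, 0, 0, 0, 0, 0, 0, 0, 0])

```text
time: 3.57
ee_pos: [0.5224, -0.2065, 0.0128]
eef_rot: [-0.016, 1.0, 0.0, -0.001]
ft_force: [0.6, -0.4, -0.5]
width: 0.0609
grip_force: 0.0
```

arm_command(moves=[0, 0, 0, 0, 0, 0, 0, 0, 0, 0, 0, 0, 0, 0, 0, 0, 0, 0, 0, 0, 0, 0, 0, 0], fingers=0, squeeze=30)

```text
time: 4.07
ee_pos: [0.523, -0.2066, 0.0137]
eef_rot: [-0.016, 1.0, 0.0, 0.0]
ft_force: [0.1, 0.3, 1.9]
width: 0.0297
grip_force: 30.0
```

arm_command(moves=[0, 0, -2, 0, 0, 0, -3, 0, 0, 0, -3, 0, 0, 1, -2, -0.5, 0, 3, 0, -0.5, 0, 3.8, 0, -0.5, 0, 3.8, 0, -0.5, 0, 3.8, 0, -0.5, 0, 3.8, 0, -0.5, 0, 3.8, 0, 0, 0, 3.8, 0, 0, 0, 3.8, 0, 0])

```text
time: 5.07
ee_pos: [0.5014, 0.1004, 0.1137]
eef_rot: [-0.042, 0.999, 0.0, 0.0]
ft_force: [0.8, 0.3, -1.4]
width: 0.03
grip_force: 30.0
```

arm_command(moves=[0, 3.8, 0, 0, 0, 3.8, 0, 0, 0, 2, 0, 0, 0, 1, 0, 0, 0, 0, 0, 0, 0, 0, 0, 0])

```text
time: 5.57
ee_pos: [0.4932, 0.2031, 0.1134]
eef_rot: [-0.042, 0.999, -0.0, -0.0]
ft_force: [0.6, 0.2, -0.8]
width: 0.0298
grip_force: 30.0
```

Run:
```python
from h import *
from bench import r
togo(r,.5144,.2554,.0235,95)
```

```text
t 5.57 tcp [0.4932 0.2031 0.1134] toolY 94.85 shift cm [-2.56  5.04  8.98] turn -0.15 F [ 0.6  0.2 -0.8] w 29.8 grip 30.0
```

Next I'll hover over the entry and check the alignment with the camera.

arm_command(moves=[-1.2, 2.5, 0, -0.2, -1.3, 2.5, 2, 0, 0, 0, 2.5, 0, 0, 0, 1.5, 0, 0, 0, 0, 0, 0, 0, 0, 0])

```text
time: 6.07
ee_pos: [0.5139, 0.2538, 0.0534]
eef_rot: [-0.043, 0.999, -0.001, -0.001]
ft_force: [0.1, 1.2, -0.0]
width: 0.0301
grip_force: 30.0
```

Run:
```python
from h import *
from bench import r
togo(r,.5144,.2554,.0235,95)
a=r.camera("top");b=r.camera("scene")
cv2.imwrite("pics/s2.png",np.hstack([cv2.resize(a[160:245,135:205,::-1],(412,500),interpolation=2),cv2.resize(b[150:230,160:260,::-1],(388,500),interpolation=2)[:,:388]]))
```

```text
t 6.07 tcp [0.5139 0.2538 0.0534] toolY 94.91 shift cm [-0.07  0.16  2.99] turn -0.09 F [ 0.1  1.2 -0. ] w 30.1 grip 30.0
```

View pics/s2.png

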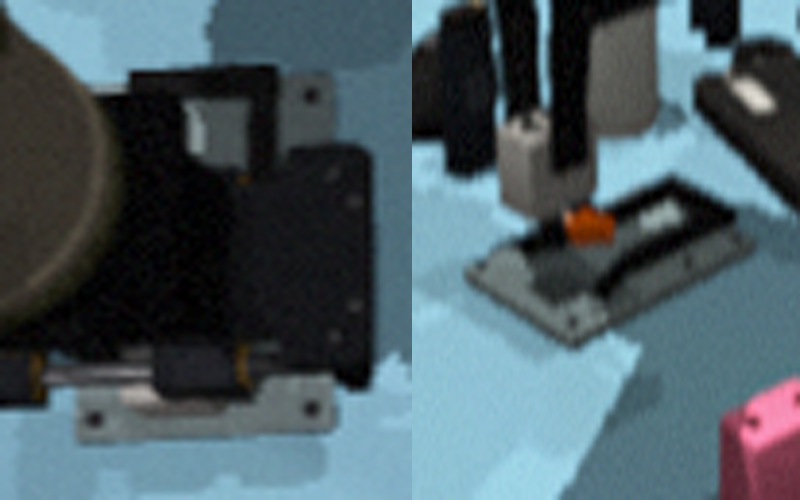

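The top view is blocked by the gripper, but the scene view shows the block held upright over the flared entry. I'll lower it, watching the force.

arm_command(moves=[-0.05, 0.15, 0.8, 0, 0, 0, 0.8, 0, 0, 0, 0.7, 0, 0, 0, 0.5, 0, 0, 0, 0, 0, 0, 0, 0, 0])

```text
time: 6.67
ee_pos: [0.5137, 0.2576, 0.0251]
eef_rot: [-0.044, 0.999, -0.0, -0.0]
ft_force: [0.2, -0.8, 0.1]
width: 0.0297
grip_force: 30.0
```

arm_command(moves=[0, -0.1, 0.1, 0, 0, 0, 0.1, 0, 0, 0, 0, 0])

```text
time: 6.92
ee_pos: [0.5141, 0.2567, 0.0236]
eef_rot: [-0.044, 0.999, 0.0, 0.0]
ft_force: [-0.6, 0.2, -0.6]
width: 0.0295
grip_force: 30.0
```

Run:
```python
from h import *
from bench import r
togo(r,.5144,.2554,.0232,95)
b=r.camera("scene")
togo(r,.5144,.2554,.0232,95)
cv2.imwrite("pics/s3.png",cv2.resize(b[155:215,165:255,::-1],None,fx=8,fy=8,interpolation=2))
```

```text
t 6.92 tcp [0.5141 0.2567 0.0236] toolY 95.06 shift cm [-0.01 -0.14  0.04] turn 0.06 F [-0.6  0.2 -0.6] w 29.5 grip 30.0
t 6.97 tcp [0.5141 0.2568 0.0237] toolY 95.07 shift cm [-0.01 -0.14  0.05] turn 0.07 F [ 0.7 -0.5 -1.7] w 30.3 grip 30.0
```

View pics/s3.png

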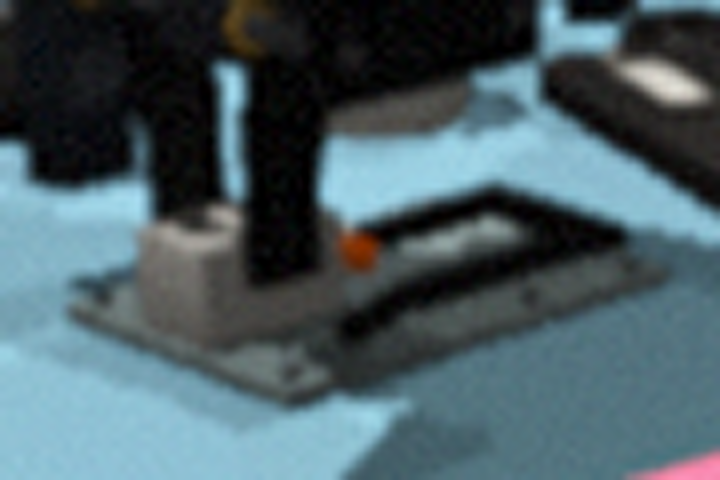

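The scene view shows the block on the plate, lengthwise in the flared mouth, with the orange nose just ahead at (360,250). I'll push it in.

arm_command(moves=[-0.4, -0.1, 0.1, 0, -0.6, 0, 0, 0, -0.6, 0, 0, 0, -0.6, 0, 0, 0, -0.6, 0, 0, 0, -0.4, 0, 0, 0])

```text
time: 7.47
ee_pos: [0.5451, 0.2578, 0.0228]
eef_rot: [-0.044, 0.999, -0.001, -0.002]
ft_force: [-9.4, -4.6, 11.4]
width: 0.0299
grip_force: 30.0
```

Run:
```python
from h import *
from bench import r
togo(r,.5991,.2629,.0232,95)
```

```text
t 7.47 tcp [0.5451 0.2578 0.0228] toolY 95.06 shift cm [-5.42  0.03 -0.06] turn 0.06 F [-9.4 -4.6 11.4] w 29.9 grip 30.0
```

arm_command(moves=[-0.5, 0, -0.08, 0, -0.5, 0, 0, 0, -0.5, 0, 0, 0, -0.5, 0, 0, 0, -0.5, 0, 0, 0, -0.5, 0, 0, 0])

```text
time: 7.97
ee_pos: [0.576, 0.2597, 0.023]
eef_rot: [-0.044, 0.999, -0.001, -0.001]
ft_force: [-4.5, -4.2, 3.1]
width: 0.0297
grip_force: 30.0
```

Run:
```python
from h import *
from bench import r
togo(r,.5991,.2629,.0232,95)
```

```text
t 7.97 tcp [0.576  0.2597 0.023 ] toolY 95.02 shift cm [-2.33  0.12 -0.03] turn 0.02 F [-4.5 -4.2  3.1] w 29.7 grip 30.0
```

arm_command(moves=[-0.4, 0.05, 0, 0, -0.4, 0, 0, 0, -0.4, 0, 0, 0, -0.3, 0, 0, 0, -0.3, 0, 0, 0, -0.2, 0, 0, 0])

```text
time: 8.47
ee_pos: [0.5964, 0.2625, 0.023]
eef_rot: [-0.044, 0.999, -0.001, -0.0]
ft_force: [0.8, 1.3, -0.6]
width: 0.0295
grip_force: 30.0
```

arm_command(moves=[-0.2, 0, 0, 0, -0.2, 0, 0, 0, 0, 0, 0, 0])

```text
time: 8.72
ee_pos: [0.5985, 0.2641, 0.023]
eef_rot: [-0.044, 0.999, -0.0, -0.002]
ft_force: [-7.6, -2.1, 2.8]
width: 0.0295
grip_force: 30.0
```

Run:
```python
from h import *
from bench import r
togo(r,.5991,.2629,.0232,95)
```

```text
t 8.72 tcp [0.5985 0.2641 0.023 ] toolY 95.09 shift cm [-0.05 -0.12 -0.02] turn 0.09 F [-7.6 -2.1  2.8] w 29.5 grip 30.0
```

The catch's side force has gone (it clicked out) and the block now bears on the end stop with about 8 N. I'll release it and retreat.

arm_command(moves=[0.05, 0, 0, 0, 0, 0, 0, 0, 0, 0, 0, 0, 0, 0, 0, 0, 0, 0, 0, 0, 0, 0, 0, 0], fingers=60)

```text
time: 9.22
ee_pos: [0.5994, 0.2639, 0.0234]
eef_rot: [-0.044, 0.999, 0.0, 0.0]
ft_force: [0.9, 0.2, -0.3]
width: 0.0513
grip_force: 0.0
```

arm_command(moves=[0, 0, -1, 0, 0, 0, -2, 0, 0, 0, -3, 0, 0, 0, -4, 0, 0, 0, -4, 0, 2, -3, -2, 0, 2, -3, 0, 0, 2, -3, 0, 0, 2, -3, 0, 0, 1, -3, 0, 0, 0, -3, 0, 0, 0, 0, 0, 0])

```text
time: 10.22
ee_pos: [0.5258, 0.0698, 0.1849]
eef_rot: [-0.04, 0.999, -0.0, 0.001]
ft_force: [0.8, -1.1, -0.1]
width: 0.0521
grip_force: 0.0
```

Run:
```python
from h import *
from bench import r
s=r.read_state();print(s["time"],s["ee_pos"],s["width"])
a=r.camera("top");b=r.camera("scene")
cv2.imwrite("pics/s4.png",np.hstack([cv2.resize(a[160:245,135:205,::-1],(412,500),interpolation=2),cv2.resize(b[155:215,168:250,::-1],(388,284),interpolation=2) if 0 else cv2.resize(b[150:230,190:252,::-1],(388,500),interpolation=2)]))
```

```text
10.2167 [0.52576175 0.06978545 0.18485269] 0.05207064205818641
```

View pics/s4.png

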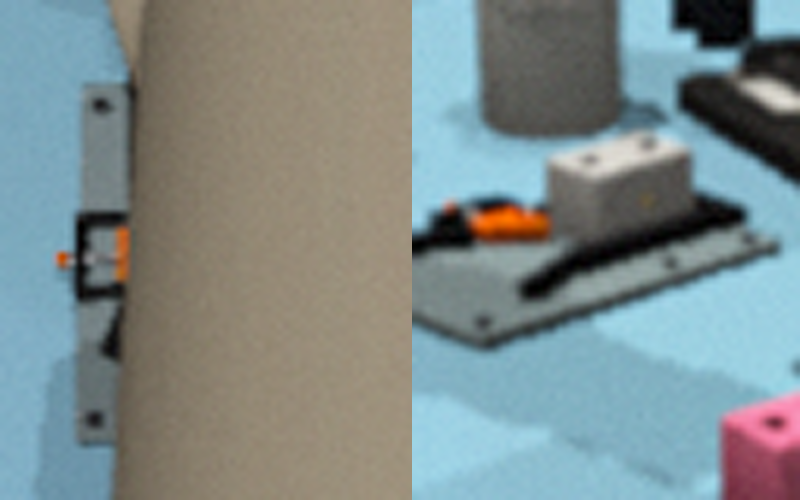

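The block sits against the end stop, upright. The orange catch is fully out behind it: its knob is at pixel column 146, the same as at the start. The gripper is clear, so I'm handing the job in.

```bash
python3 -c "
from bench import r
print(r.close_job())"
```

```text
the job is handed in; nothing more can be done
None
```

The guide block is fully home against the end stop with the catch clicked out behind it, the gripper let go and clear, and the job was handed in at about 10 s; no verdict was returned.

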